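# Charge the hand dosing pump, then hold the port selector at its third click

### The job

First charge the hand dosing pump: turn its crank clockwise (seen from above), a full turn and a little more, until it comes up against its end stop, and leave it there. Then turn the bar knob of the port selector clockwise by feel, counting the clicks, to its third stop without overrunning to the fourth, and finish still gripping the knob there: do not let go. Leave the other things on the worktop alone.

Things in the scene. Friction and masses are not known exactly. Their poses are not given: they have to be found in the camera images.
- dosing_pump: hand dosing pump, fixed: 124 mm square base plate 12 mm thick, grey housing 92 mm across, on top a level aluminium wheel 112 mm across (top 68 mm above the worktop) with an upright black handle. Origin: wheel axis at the worktop. -x side, roughly towards the robot: small steel rib on the plate; +x: outlet stub. May stand left or right of the selector, up to 0.35 rad askew.
- crank (a joint): turn of the crank wheel, rad, growing clockwise seen from above. At 0 and 6.28 the handle stands over the rib on the pump's -x side. Starts between -0.6 and 0; a hard end stop inside is at 6.3. Needs about 2 N at the handle and stays where it is left.
- crank_handle (a point): middle of the crank handle: upright black round sleeve 16 mm thick that spins freely on its pin, 44 mm from its axis, free from 73 to 120 mm above the worktop (this point: 98 mm). Grip it from above; as the sleeve spins, the tool need not turn with the wheel.
- selector: port selector, fixed: 124 mm square base plate 12 mm thick, short grey column, index disc 66 mm across (38 to 52 mm above the worktop) with six steel rollers on part of its rim, black bar knob on top. Origin: knob axis at the worktop. -x side, roughly towards the robot: dark plunger block 62 mm high, 47 to 61 mm from the axis; +x: three port stubs. Up to 0.35 rad askew.
- index_knob (a joint): turn of the bar knob, rad, growing clockwise seen from above; at 0 its pointer nose points to the plunger block. Starts anywhere from -0.65 to -0.4, turning freely; then a spring plunger clicks over rollers into stops 20 degrees apart: first at 0, second 0.349, third 0.698, fourth 1.047. Leaving a stop takes 0.11 N m, easing to none midway; then it drops into the next stop, which holds it.
- knob_grip (a point): centre of the bar knob, on its axis, 95 mm above the worktop; turns with it. Bar 56 mm long (along this x), 18 mm thick (this y), 34 mm high (78 to 112 mm above the worktop). A small pointer nose juts 14 mm out low under one end (this -x) and a white line on top runs from the middle to that end. Grip it from above across the 18 mm.
- beaker: bystander: clear glass beaker, 53 mm across, 71 mm high; origin at its underside
- vial: bystander: glass vial with white screw cap, 23 mm across, 56 mm high; origin at its underside
- jug_cap: bystander: white ribbed jug cap, 42 mm across, 13 mm high, lying on the worktop; origin at its underside
- wash_bottle: bystander: white squeeze wash bottle with a bent spout, 63 mm across, 186 mm high; origin at its underside

How it is judged (in metres and radians):
On the way, in this order (a step that is already met when the one before it is completed fails the run):
1. the crank has been turned to its end stop (value of joint crank above 6.15 rad), for 0.1 s.
2. the knob is at the third stop (value of joint index_knob between 0.58 and 0.82 rad), for 0.2 s.
At the end, for the whole second after the job is handed in: The crank is at its end stop (joint above 6.1 rad), the knob rests at the third stop (0.698 rad, within 0.12 rad) and the fingers still grip it (contact force above 4 N) (all of step 2 and value of joint crank above 6.1 rad and velocity of joint index_knob between -0.1 and 0.1 rad/s and contact force between the fingers and index_knob above 4 N); the arm keeps its last pose, push and grip.
It fails at once if the knob is turned past its first stop before the pump is charged (value of joint index_knob above 0.17 rad and value of joint crank below 6.1 rad).
It fails at once if the knob overruns to the fourth stop (value of joint index_knob above 0.9 rad).
It fails at once if a bystander is moved (distance of any of beaker, vial, jug_cap, wash_bottle from where it was at the start of the episode above 0.02 m).
It also fails if it takes over 64 s, if anything falls off the work surface, if the arm or the gripper's body presses on something with over 40 N, if the wrist force passes 120 N, or if a joint passes its speed limit or range.

### The arm

A 7-joint arm with a two-finger parallel gripper is mounted at the origin on a cart in front of the work surface, level with it; the furniture and walls round the work are solid. World frame = base frame: x ahead of the robot, y to its left, z up, the work surface at z = 0. Lengths are in mm, angles in rad, forces in N, time in s.
With the tool pointing down it reaches from about 400 to 875 mm from the base axis. Payload 4.4 kg.
Tool frame: the origin (TCP) lies midway between the tips of the shut fingers; the grasp point (between the pads) lies ctrl.grip_depth behind it (ctrl.grip_depth is the distance from the TCP to the grasp point, in mm); z points along the fingers, y is the line along which they close (so a half turn about z gives the same grasp; the last joint's range is limited). The gripper opens to 85 mm and grips with 20 to 120 N. Pads are 22 mm wide; open, the fingers measure 114 mm over their backs; the gripper's body (76 mm by 85 mm) begins 54 mm behind the grasp point. The pads swing forward as they close: fully open they stand 13 mm farther back than shut.
Start: joints at [1.173, 0.628, 0.038, 1.517, -0.027, 0.996, -0.02], TCP at [211.762, -614.552, 231.313] pointing down, gripper open.
Joint ranges: [-3.06, 3.06], [-0.37, 2.12], [-1.25, 1.32], [0.18, 2.47], [-1.1, 4.24], [0.23, 1.98], [-2.94, 2.94]. Speed limits (rad/s): [2.57, 2.57, 3.14, 3.14, 3.14, 3.14, 3.14].

### API

Orientations are given as [roll, pitch, yaw] about the fixed x, y, z axes, in that order (R = Rz(yaw) Ry(pitch) Rx(roll)).
In Python, from cell import ctrl gives the robot as it stands.
- The arm moves only by the tool carry_out, never from a script. Its argument "deltas" is one flat list of numbers, 7 for each row, row after row: the turn, a rotation vector about the tool's x, y, z in degrees, then the shift along the tool's x, y, z in m, then the closure, from -1 (fully open) to 1 (shut). In form: [wx, wy, wz, dx, dy, dz, claw, wx, wy, wz, dx, dy, dz, claw, ...]. A call has 1 to 12 rows; each row shifts and turns the commanded pose from where the row before left it, along the tool's axes as they then stand; what a row does not reach is not made up. A row lasts 1/8 s, in which the tool goes at most 62.5 mm and 10.7 degrees, less where a joint would pass 70% of its speed; a pose out of reach is approached as far as the arm can. A call with a gripper value outside its range is refused whole. The fingers move at their own pace and stop on an object; the grip force is fixed at half the most. Time passes only in rows, so rows that do not move let the fingers close. It gives the time, the measured TCP pose, the force, the opening and the grip force at its end, in the units of the state.
- ctrl.read_state(): the state, without advancing time (a new reading comes with each control period).
- ctrl.get_image(name): name is "scene" or "top"; returns the picture (420x560x3 uint8, red, green, blue); there is no depth.
- ctrl.calibration(name): a dict with "mtx" (3x3 intrinsics, pixels), "distortion" ([k1, k2, p1, p2, k3] as OpenCV has them; the pictures are not rectified), "R" (3x3) and "t" (3): a world point X has camera coordinates R X + t. Camera axes: x right, y down, z forward; pixel columns grow to the right and rows downward; lengths in mm; the calibration is good to about 2 mm. A picture is of the moment at which its call begins. calibration takes no time and is no camera call.
- ctrl.finish_job(): hands the job in; it is judged then, once.
The state is a dict: "clock": time; "qpos": joint angles; "qd": joint speeds; "tau": joint torques, N m; "eef_pos": TCP position; "tool_rot": TCP orientation; "force": force on the tool from outside, world axes, zero at the start; "torque": the same for the moment, N m; "width": finger opening in mm; "gripper_force": force on a finger pad.
Only numpy, scipy, OpenCV 4.12 (cv2) and the standard library are available. Lean on these libraries where they do the work, as an engineer would, in place of code of your own. Each camera call takes 0.05 s, during which the arm holds its last target. There are 200 camera calls.

## Working session

There is one attempt and no reset: what is moved stays moved. The work goes in short steps, Python scripts to look and compute and a tool call to move; the robot and the scene stay as the last step left them, time stands still between calls to the robot, and variables do not carry over. Pictures are saved under pics/ and viewed, at most 10 in all, crops included, and the job is handed in when it is done.

Besides the shell and the picture viewer there is one more tool, called after "Emit:" in YAML: its name, and indented under it one key for each argument. carry_out: Moves the arm, as the interface text tells. Its arguments: {"type":"object","properties":{"deltas":{"type":"array"}},"required":["deltas"]}

```bash
mkdir -p pics
python3 - <<'E'
from cell import ctrl
import cv2
for n in("scene","top"):
    cv2.imwrite(f"pics/{n}0.png",ctrl.get_image(n)[:,:,::-1])
    c=ctrl.calibration(n);print(n,c)
print(ctrl.read_state(),ctrl.grip_depth)
E
```

```text
scene {'mtx': array([[459.15642414,   0.        , 278.71047968],
       [  0.        , 459.15642414, 213.60566855],
       [  0.        ,   0.        ,   1.        ]]), 'distortion': array([-0.0429888,  0.       ,  0.       ,  0.       ,  0.       ]), 'R': array([[-0.66633432, -0.74545929,  0.01700061],
       [-0.5955225 ,  0.51831505, -0.61376092],
       [ 0.4487221 , -0.41909421, -0.78930889]]), 't': array([ 328.72778691,  347.12356496, 1144.87418653])}
top {'mtx': array([[395.27593121,   0.        , 280.15997323],
       [  0.        , 395.27593121, 210.84100503],
       [  0.        ,   0.        ,   1.        ]]), 'distortion': array([-0.04746865,  0.        ,  0.        ,  0.        ,  0.        ]), 'R': array([[-0.02322814, -0.99970619, -0.00692711],
       [-0.99810232,  0.02358501, -0.05688145],
       [ 0.05702812,  0.00559271, -0.99835691]]), 't': array([  11.59268477,  520.54321603, 1447.12983844])}
{'clock': 0.1, 'qpos': array([ 1.17320342,  0.62926415,  0.0384189 ,  1.5182673 , -0.02700036,
        0.99631959, -0.02000542]), 'qd': array([-2.20246491e-03, -2.52036687e-03, -6.13574971e-04, -3.34989569e-03,
        1.20237389e-04,  8.36205276e-05, -6.65113397e-04]), 'tau': array([ 3.00455387e-03, -5.64529467e+01,  1.23004507e+00, -1.93973780e+01,
        1.12301455e-02,  5.44159921e-03,  8.83710470e-06]), 'eef_pos': array([ 211.58816399, -613.99669635,  230.47399528]), 'tool_rot': array([-3.13985128e+00,  2.86058926e-06,  3.31808229e-01]), 'force': array([-0.56178249,  0.80844762,  0.17485651]), 'torque': array([-0.0165106 , -0.00196388,  0.01930443]), 'gripper_force': 0.0, 'width': 85.21386952650553} 18.700000000000003
```

View pics/top0.png

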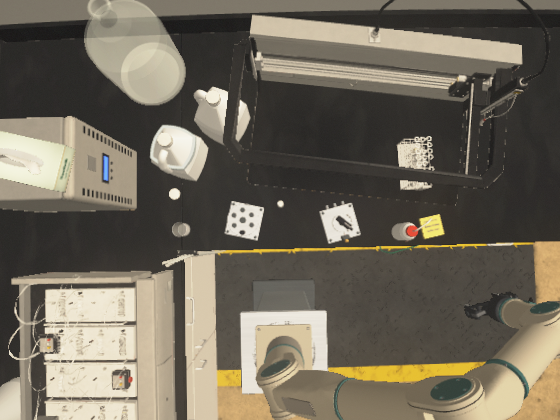

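View pics/scene0.png

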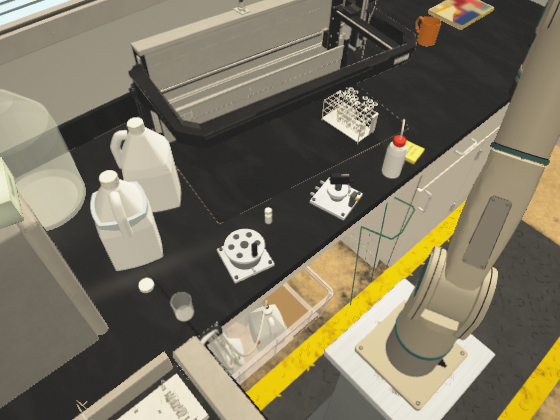

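The top view shows the pump at about (244,220), the selector at (341,223), the wash bottle at (405,231), the vial at (280,204), the cap at (174,194) and the beaker at (181,229). In the scene view the pump is at about (245,250) and the selector at (337,195).

Run:
```python
import cv2,numpy as np
t=cv2.imread("pics/top0.png");s=cv2.imread("pics/scene0.png")
f=lambda im,x,y:cv2.resize(im[y:y+50,x:x+66],None,fx=6,fy=6,interpolation=cv2.INTER_CUBIC)
g=lambda im,x,y:cv2.resize(im[y:y+66,x:x+66],None,fx=6,fy=6,interpolation=cv2.INTER_CUBIC)
a=np.hstack([f(t,211,195),f(t,308,195)])
b=np.hstack([f(s,212,224)[:,:],f(s,305,168)])
cv2.imwrite("pics/crop0.png",np.vstack([a,b]))
```

```text
(no output)
```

View pics/crop0.png

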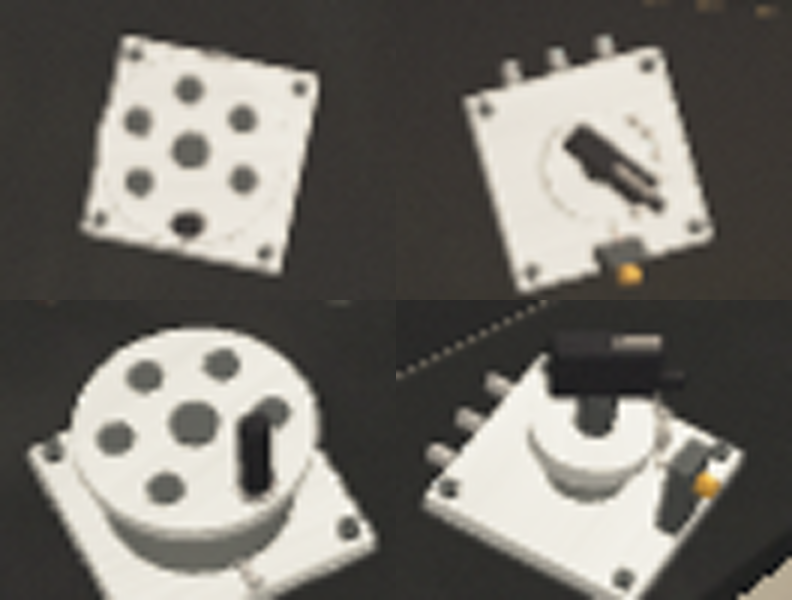

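The crops show the plate corners, the pump hub, the handle (lower side, near the rib) and the knob bar with its nose towards the lower right. All are readable to about 0.5 px.

```bash
cat > h.py <<'E'
import numpy as np,cv2
from cell import ctrl
def ray(n,px,z):
    c=ctrl.calibration(n);u=cv2.undistortPoints(np.array([[px]],float),c["mtx"],c["distortion"]).ravel()
    d=c["R"].T@np.array([*u,1]);o=-c["R"].T@c["t"];return (o+d*(z-o[2])/d[2])[:2]
E
python3 - <<'E'
from h import *
T=lambda u,v,z,x0,y0,n:ray(n,(x0+(u+.5)/6-.5,y0+(v+.5)/6-.5),z)
def plate(P,nm):
    P=np.array(P);print(nm,"centre",P.mean(0).round(1),"sides",np.linalg.norm(P-np.roll(P,1,0),axis=1).round(1))
    # order: far-left, far-right, near-right, near-left
    d=(P[0]+P[1]-P[2]-P[3]);print(" yaw",np.arctan2(d[1],d[0]).round(3))
plate([T(u,v,12,211,195,"top") for u,v in((123,36),(319,74),(281,272),(82,232))],"pump")
plate([T(u-396,v,12,308,195,"top") for u,v in((464,97),(660,48),(714,238),(522,292))],"sel")
p=lambda *a:print(a[0],T(*a[1:]).round(1))
p("hub top",190,150,68,211,195,"top");p("hub sc",194,123,68,212,224,"scene")
p("handle top",187,224,115,211,195,"top");p("handle sc top",255,115,120,212,224,"scene");p("handle sc bot",257,190,73,212,224,"scene")
for n,u,v,z in(("k far",580,140,112),("k near",655,188,112),("nose",657,207,80)):p(n,u-396,v,z,308,195,"top")
for n,u,v,z in(("k far sc",556,36,112),("k near sc",660,36,112),("line start",612,41,112)):p(n,u-396,v,z,305,168,"scene")
for n,px,z in(("bottle",(405,231),100),("vial",(280,204),56),("cap",(174,194),13),("beaker",(181,229),60)):print(n,ray("top",px,z).round())
E
```

```text
pump centre [489.5 133.7] sides [123.7 123.9 124.3 125.4]
 yaw -0.217
sel centre [ 471.8 -220.7] sides [125.1 125.2 121.7 123.1]
 yaw 0.253
hub top [489.6 134.9]
hub sc [488.8 133.2]
handle top [445.5 132.6]
handle sc top [445.9 131.1]
handle sc bot [439.7 136.8]
k far [ 486.  -200.9]
k near [ 457.4 -243.1]
nose [ 446.6 -249.5]
k far sc [ 489.8 -203.5]
k near sc [ 456.  -242.6]
line start [ 469.3 -222.1]
bottle [ 435. -434.]
vial [543.  -1.]
cap [593. 394.]
beaker [461. 357.]
```

Emit:
carry_out:
  deltas: [0,0,9.5,0,0,-0.01,-1,0,0,9.5,0,0,-0.01,-1,0,0,0,0.021,-0.048,0,-1,0,0,0,0.021,-0.048,0,-1,0,0,0,0.021,-0.048,0,-1,0,0,0,0.021,-0.048,0,-1,0,0,0,0.021,-0.048,0,-1,0,0,0,0.021,-0.048,0,-1,0,0,0,0.021,-0.048,0,-1,0,0,0,0.021,-0.048,0,-1,0,0,0,0,0,0,-1]

```text
clock: 1.48
eef_pos: [381.3, -226.3, 251.2]
tool_rot: [-3.14, -0.0, 0.008]
force: [-0.1, -0.1, -0.0]
width: 85.2
gripper_force: 0.0
```

Emit:
carry_out:
  deltas: [0,0,0.5,0.008,-0.045,0,-1,0,0,0,0.008,-0.045,0,-1,0,0,0,0.008,-0.045,0,-1,0,0,0,0.008,-0.045,0,-1,0,0,0,0.008,-0.045,0,-1,0,0,0,0.008,-0.045,0,-1,0,0,0,0.008,-0.045,0,-1,0,0,0,0.008,-0.044,0,-1,0,0,0,0,0,0.02,-1,0,0,0,0,0,0.02,-1,0,0,0,0,0,0.02,-1,0,0,0,0,0,0,-1]

```text
clock: 2.98
eef_pos: [445.6, 126.6, 190.1]
tool_rot: [3.14, 0.003, -0.01]
force: [-0.3, 0.1, -0.2]
width: 85.2
gripper_force: 0.0
```

Emit:
carry_out:
  deltas: [0,0,-0.5,0,-0.006,0.0,-1,0,0,0,0,0,0.022,-1,0,0,0,0,0,0.022,-1,0,0,0,0,0,0.022,-1,0,0,0,0,0,0.022,-1,0,0,0,0,0,0.02,-1,0,0,0,0,0,0,-1]

```text
clock: 3.85
eef_pos: [446.4, 134.1, 83.1]
tool_rot: [3.141, 0.001, 0.001]
force: [-0.2, -0.3, 0.0]
width: 85.4
gripper_force: 0.0
```

Run:
```python
from h import *
print(ctrl.read_state())
a=ctrl.get_image("scene")[:,:,::-1]
t=ctrl.get_image("top")[:,:,::-1]
f=lambda im,x,y:cv2.resize(im[y:y+100,x:x+80],None,fx=5,fy=5,interpolation=cv2.INTER_CUBIC)
cv2.imwrite("pics/g1.png",np.hstack([f(a,210,180),f(t,205,170)]))
```

```text
{'clock': 3.85, 'qpos': array([-0.33066631,  0.62567107, -0.03109231,  2.14548192,  0.04993344,
        0.37205519, -1.97263403]), 'qd': array([ 0.00185129, -0.03180451,  0.00029418, -0.00896077, -0.00081837,
        0.01494737,  0.00031483]), 'tau': array([-3.75275651e-02, -4.40392542e+01,  3.52361156e-01, -8.21666926e+00,
        1.43023382e-02, -1.63746122e-01, -1.00189229e-02]), 'eef_pos': array([446.37626589, 134.13602241,  83.07563452]), 'tool_rot': array([3.14131480e+00, 9.24812910e-04, 5.73502271e-04]), 'force': array([-0.23954206, -0.30817317,  0.01538015]), 'torque': array([-0.0276564 , -0.02730108,  0.02030949]), 'gripper_force': 0.0, 'width': 85.38492578367554}
```

View pics/g1.png

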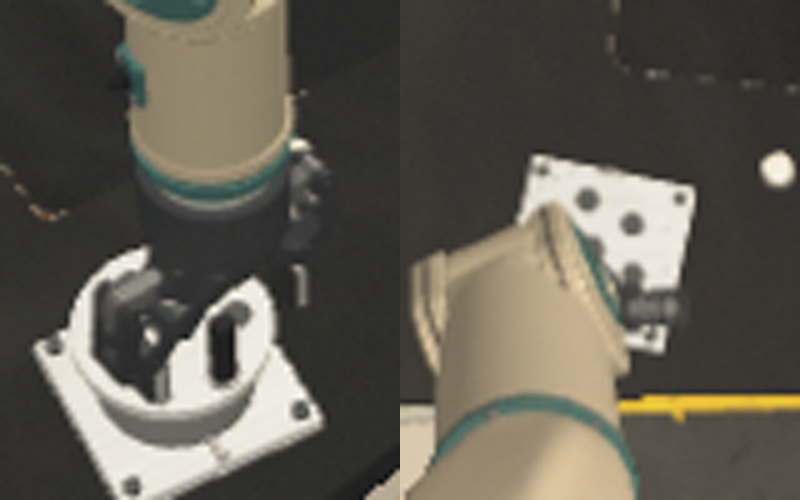

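The gripper straddles the handle: the sleeve is at about (222,345) in the crop, with a pad on each side. Now I close.

Emit:
carry_out:
  deltas: [0,0,0,0,0,0,0.0,0,0,0,0,0,0,0.4,0,0,0,0,0,0,0.6,0,0,0,0,0,0,1,0,0,0,0,0,0,1,0,0,0,0,0,0,1,0,0,0,0,0,0,1]

```text
clock: 4.82
eef_pos: [446.5, 134.1, 83.7]
tool_rot: [-3.141, -0.0, 0.0]
force: [-0.9, 0.8, 5.1]
width: 14.6
gripper_force: 58.4
```

Run:
```python
import numpy as np
c=np.array([489.3,134.2]);a0=np.pi+0.037
# chord moves, 12 deg per row, 30+ rows ; tool frame yaw 0: dx=world dx, dy=-world dy
P=[c+44*np.array([np.cos(a0-k*np.radians(12)),np.sin(a0-k*np.radians(12))]) for k in range(36)]
D=np.diff(P,axis=0)/1000
for k,d in enumerate(D): print(k,round(d[0],4),round(-d[1],4),P[k+1].round(1))
```

```text
0 0.0006 -0.0092 [446.  141.7]
1 0.0025 -0.0088 [448.5 150.6]
2 0.0043 -0.0081 [452.8 158.7]
3 0.0059 -0.0071 [458.7 165.8]
4 0.0072 -0.0057 [465.9 171.5]
5 0.0083 -0.004 [474.2 175.5]
6 0.0089 -0.0022 [483.1 177.8]
7 0.0092 -0.0003 [492.3 178.1]
8 0.0091 0.0016 [501.3 176.5]
9 0.0085 0.0034 [509.9 173.1]
10 0.0076 0.0051 [517.5 168. ]
11 0.0064 0.0066 [523.9 161.4]
12 0.0049 0.0078 [528.8 153.6]
13 0.0032 0.0086 [532.  144.9]
14 0.0013 0.0091 [533.3 135.8]
15 -0.0006 0.0092 [532.6 126.7]
16 -0.0025 0.0088 [530.1 117.8]
17 -0.0043 0.0081 [525.8 109.7]
18 -0.0059 0.0071 [519.9 102.6]
19 -0.0072 0.0057 [512.7  96.9]
20 -0.0083 0.004 [504.4  92.9]
21 -0.0089 0.0022 [495.5  90.6]
22 -0.0092 0.0003 [486.3  90.3]
23 -0.0091 -0.0016 [477.3  91.9]
24 -0.0085 -0.0034 [468.7  95.3]
25 -0.0076 -0.0051 [461.1 100.4]
26 -0.0064 -0.0066 [454.7 107. ]
27 -0.0049 -0.0078 [449.8 114.8]
28 -0.0032 -0.0086 [446.6 123.5]
29 -0.0013 -0.0091 [445.3 132.6]
30 0.0006 -0.0092 [446.  141.7]
31 0.0025 -0.0088 [448.5 150.6]
32 0.0043 -0.0081 [452.8 158.7]
33 0.0059 -0.0071 [458.7 165.8]
34 0.0072 -0.0057 [465.9 171.5]
```

Emit:
carry_out:
  deltas: [0,0,0,0.0006,-0.0092,0,1,0,0,0,0.0025,-0.0088,0,1,0,0,0,0.0043,-0.0081,0,1,0,0,0,0.0059,-0.0071,0,1,0,0,0,0.0072,-0.0057,0,1,0,0,0,0,0,0,1]

```text
clock: 5.58
eef_pos: [468.0, 172.8, 83.7]
tool_rot: [-3.142, -0.002, -0.0]
force: [0.1, -1.1, 4.5]
width: 14.4
gripper_force: 58.5
```

Emit:
carry_out:
  deltas: [0,0,0,0.0083,-0.004,0,1,0,0,0,0.0089,-0.0022,0,1,0,0,0,0.0092,-0.0003,0,1,0,0,0,0.0091,0.0016,0,1,0,0,0,0.0085,0.0034,0,1,0,0,0,0.0076,0.0051,0,1,0,0,0,0.0064,0.0066,0,1,0,0,0,0.0049,0.0078,0,1,0,0,0,0.0032,0.0086,0,1,0,0,0,0.0013,0.0091,0,1,0,0,0,-0.0006,0.0092,0,1,0,0,0,0,0,0,1]

```text
clock: 7.08
eef_pos: [533.9, 127.0, 83.7]
tool_rot: [3.141, -0.0, -0.001]
force: [-0.7, -0.1, 6.2]
width: 14.6
gripper_force: 58.8
```

Emit:
carry_out:
  deltas: [0,0,0,-0.0026,0.0088,0,1,0,0,0,-0.0043,0.0081,0,1,0,0,0,-0.0059,0.0071,0,1,0,0,0,-0.0072,0.0057,0,1,0,0,0,-0.0083,0.004,0,1,0,0,0,-0.0089,0.0022,0,1,0,0,0,-0.0092,0.0003,0,1,0,0,0,-0.0091,-0.0016,0,1,0,0,0,-0.0085,-0.0034,0,1,0,0,0,-0.0076,-0.0051,0,1,0,0,0,-0.0064,-0.0066,0,1,0,0,0,0,0,0,1]

```text
clock: 8.57
eef_pos: [455.5, 108.3, 83.6]
tool_rot: [3.141, -0.001, 0.0]
force: [1.0, 1.9, 8.6]
width: 14.7
gripper_force: 59.1
```

Emit:
carry_out:
  deltas: [0,0,0,-0.0049,-0.0078,0,1,0,0,0,-0.0032,-0.0086,0,1,0,0,0,-0.0013,-0.0091,0,1,0,0,0,0.0003,-0.0045,0,1,0,0,0,0.0003,-0.003,0,1,0,0,0,0.0003,-0.0015,0,1,0,0,0,0,0,0,1,0,0,0,0,0,0,1]

```text
clock: 9.57
eef_pos: [446.9, 141.2, 83.6]
tool_rot: [3.14, 0.0, -0.001]
force: [0.7, -1.5, 8.8]
width: 14.4
gripper_force: 59.3
```

Emit:
carry_out:
  deltas: [0,0,0,0.0004,-0.002,0,1,0,0,0,0.0004,-0.002,0,1,0,0,0,0,0,0,1,0,0,0,0,0,0,1]

```text
clock: 10.07
eef_pos: [447.7, 145.1, 83.7]
tool_rot: [3.14, 0.0, -0.001]
force: [0.2, -1.3, 8.6]
width: 14.5
gripper_force: 59.3
```

Emit:
carry_out:
  deltas: [0,0,0,0.0005,-0.002,0,1,0,0,0,0.0005,-0.002,0,1,0,0,0,0,0,0,1,0,0,0,0,0,0,1]

```text
clock: 10.58
eef_pos: [447.9, 146.0, 83.6]
tool_rot: [3.136, 0.003, -0.004]
force: [0.6, -8.9, 12.5]
width: 14.3
gripper_force: 59.8
```

Emit:
carry_out:
  deltas: [0,0,0,0,0,0,0.5,0,0,0,0,0,0,-0.3,0,0,0,0,0,0,-1,0,0,0,0,0,0,-1,0,0,0,0,0,0,-1,0,0,0,0,0,-0.03,-1,0,0,0,0,0,-0.03,-1,0,0,0,0,0,-0.03,-1,0,0,0,0,0,-0.025,-1,0,0,0,0,0,0,-1]

```text
clock: 11.82
eef_pos: [450.1, 151.5, 199.9]
tool_rot: [-3.14, -0.004, 0.0]
force: [-0.5, 0.6, -0.8]
width: 85.7
gripper_force: 0.0
```

Emit:
carry_out:
  deltas: [0,0,0,0.0027,0.0465,0,-1,0,0,0,0.0027,0.0465,0,-1,0,0,0,0.0027,0.0465,0,-1,0,0,0,0.0027,0.0465,0,-1,0,0,0,0.0027,0.0465,0,-1,0,0,0,0.0027,0.0465,0,-1,0,0,0,0.0027,0.0465,0,-1,0,0,0,0.0027,0.0465,0,-1,0,0,-10,0,0,0,-1,0,0,-10,0,0,0,-1,0,0,-10,0,0,0,-1,0,0,-10,0,0,0,-1]

```text
clock: 13.32
eef_pos: [470.0, -220.7, 197.0]
tool_rot: [-3.14, 0.001, 0.704]
force: [-0.2, 0.6, 0.0]
width: 85.4
gripper_force: 0.0
```

Emit:
carry_out:
  deltas: [0,0,-10,0,0,0,-1,0,0,0,0,0,0,-1,0,0,0,0,0,0,-1]

```text
clock: 13.7
eef_pos: [470.3, -220.9, 197.7]
tool_rot: [-3.14, 0.0, 0.87]
force: [-0.3, 0.2, 0.1]
width: 85.1
gripper_force: 0.0
```

Run:
```python
from h import *
s=ctrl.read_state();print(s["clock"],s["eef_pos"],s["tool_rot"],s["qpos"].round(2))
a=ctrl.get_image("scene")[:,:,::-1]
f=lambda im,x,y:cv2.resize(im[y:y+70,x:x+70],None,fx=5.5,fy=5.5,interpolation=cv2.INTER_CUBIC)
cv2.imwrite("pics/g2.png",np.hstack([f(a,212,215),f(a,300,150)]))
```

```text
13.7 [ 470.27117033 -220.89748301  197.65897332] [-3.14036166e+00  2.16688819e-04  8.69833953e-01] [ 0.57  0.5  -0.27  1.91  0.18  0.76 -0.5 ]
```

View pics/g2.png

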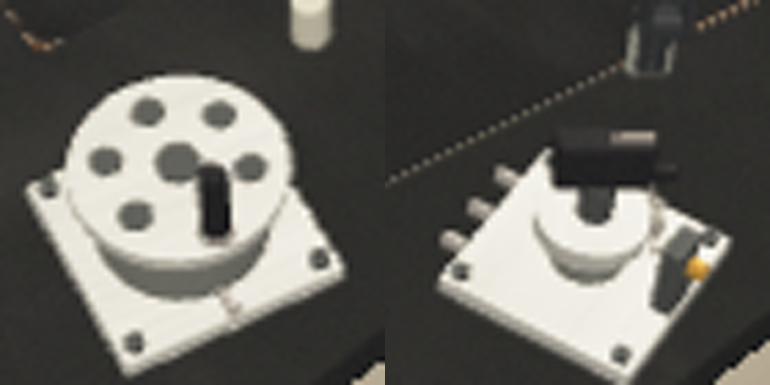

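The handle now stands over the rib, so the crank is at its end. The knob is unmoved. I descend and grip it.

Emit:
carry_out:
  deltas: [0,0,0,0.001,0.001,0.03,-1,0,0,0,0,0,0.03,-1,0,0,0,0,0,0.03,-1,0,0,0,0,0,0.029,-1,0,0,0,0,0,0,-0.5,0,0,0,0,0,0,0,0,0,0,0,0,0,0.4,0,0,0,0,0,0,0.7,0,0,0,0,0,0,1,0,0,0,0,0,0,1,0,0,0,0,0,0,1,0,0,0,0,0,0,1]

```text
clock: 15.25
eef_pos: [471.0, -220.0, 80.5]
tool_rot: [-3.14, 0.0, 0.873]
force: [-4.1, 3.4, 8.6]
width: 17.4
gripper_force: 59.1
```

Run:
```python
from h import *
s=ctrl.read_state();print(s)
```

```text
{'clock': 15.25, 'qpos': array([ 0.51418195,  0.68097582, -0.19680966,  2.00092403,  0.26669823,
        0.48565723, -0.57468094]), 'qd': array([ 0.00245884,  0.00111096, -0.00043156, -0.00110641, -0.00071824,
        0.00106057,  0.00098712]), 'tau': array([ 6.81908112e-01, -4.64722896e+01, -8.90683495e-01, -1.20148525e+01,
        4.04910129e-01, -1.30551182e+00,  1.53571431e-02]), 'eef_pos': array([ 471.0315865 , -219.96378275,   80.46394178]), 'tool_rot': array([-3.13993346e+00,  4.94609110e-04,  8.72916699e-01]), 'force': array([-4.08935195,  3.3918481 ,  8.57432962]), 'torque': array([0.57203345, 0.68372063, 0.00988735]), 'gripper_force': 59.075161814689636, 'width': 17.398526026111046}
```

Emit:
carry_out:
  deltas: [0,0,4,0,-0.001,0,1,0,0,4,0,0,0,1,0,0,4,0,0,0,1,0,0,4,0,0,0,1,0,0,4,0,0,0,1,0,0,4,0,0,0,1,0,0,4,0,0,0,1,0,0,4,0,0,0,1,0,0,0,0,0,0,1,0,0,0,0,0,0,1]

```text
clock: 16.5
eef_pos: [470.7, -219.5, 80.5]
tool_rot: [-3.141, 0.0, 0.314]
force: [-1.8, 2.3, 8.3]
width: 17.5
gripper_force: 59.0
```

```bash
cat > s.py <<'E'
from h import *
s=ctrl.read_state()
for k in("clock","eef_pos","tool_rot","force","torque","qpos"):print(k,np.round(s[k],3))
print("knob est",0.253-s["tool_rot"][2],s["width"],s["gripper_force"])
E
python3 s.py
```

```text
clock 16.5
eef_pos [ 470.748 -219.51    80.481]
tool_rot [-3.141  0.     0.314]
force [-1.792  2.316  8.288]
torque [ 0.383  0.567 -0.11 ]
qpos [ 0.416  0.675 -0.05   2.006  0.069  0.464 -0.942]
knob est -0.06096607632751805 17.503779773909017 58.96099269390106
```

Emit:
carry_out:
  deltas: [0,0,2,0,0,0,1,0,0,0,0,0,0,1]

```text
clock: 16.75
eef_pos: [470.7, -219.4, 80.5]
tool_rot: [-3.141, 0.0, 0.279]
force: [-2.7, 1.8, 7.5]
width: 17.4
gripper_force: 59.0
```

```bash
python3 s.py
```

```text
clock 16.75
eef_pos [ 470.722 -219.447   80.477]
tool_rot [-3.141  0.     0.279]
force [-2.693  1.779  7.503]
torque [ 0.467  0.61  -0.224]
qpos [ 0.41   0.675 -0.041  2.006  0.056  0.463 -0.965]
knob est -0.02583391171047633 17.420383435098756 58.96989047527313
```

Emit:
carry_out:
  deltas: [0,0,2,0,0,0,1,0,0,0,0,0,0,1]

```text
clock: 17.0
eef_pos: [470.7, -219.5, 80.5]
tool_rot: [-3.141, 0.0, 0.244]
force: [-2.4, 2.4, 6.8]
width: 16.9
gripper_force: 59.0
```

```bash
python3 s.py
```

```text
clock 17.0
eef_pos [ 470.715 -219.479   80.497]
tool_rot [-3.141  0.     0.244]
force [-2.403  2.378  6.834]
torque [0.396 0.616 0.01 ]
qpos [ 0.404  0.675 -0.032  2.006  0.044  0.463 -0.987]
knob est 0.008678077507085491 16.873286182425353 58.96850109100342
```

Emit:
carry_out:
  deltas: [0,0,4,0,0,0,1,0,0,0,0,0,0,1]

```text
clock: 17.25
eef_pos: [470.7, -219.4, 80.5]
tool_rot: [-3.141, 0.001, 0.174]
force: [-1.9, 1.7, 7.4]
width: 17.6
gripper_force: 59.0
```

```bash
python3 s.py
```

```text
clock 17.25
eef_pos [ 470.743 -219.393   80.492]
tool_rot [-3.141e+00  1.000e-03  1.740e-01]
force [-1.895  1.709  7.398]
torque [ 0.439  0.604 -0.008]
qpos [ 0.392  0.675 -0.014  2.006  0.019  0.462 -1.032]
knob est 0.07858205264747242 17.59603911722911 58.970807790756226
```

Emit:
carry_out:
  deltas: [0,0,3,0,0,0,1,0,0,0,0,0,0,1]

```text
clock: 17.5
eef_pos: [470.7, -219.4, 80.5]
tool_rot: [-3.14, 0.001, 0.122]
force: [-3.5, 2.2, 7.5]
width: 16.5
gripper_force: 59.0
```

```bash
python3 s.py|grep -E "torq|est"
```

```text
torque [ 0.446  0.655 -0.   ]
knob est 0.1308351008763725 16.46671976309458 58.99098336696625
```

Emit:
carry_out:
  deltas: [0,0,3,0,0,0,1,0,0,0,0,0,0,1]

```text
clock: 17.75
eef_pos: [470.7, -219.3, 80.5]
tool_rot: [-3.14, 0.001, 0.07]
force: [-3.6, 1.9, 7.3]
width: 17.3
gripper_force: 59.0
```

```bash
python3 s.py|grep -E "torq|est"
```

```text
torque [0.482 0.562 0.016]
knob est 0.18317052482072216 17.294243245289625 58.995561003685
```

Emit:
carry_out:
  deltas: [0,0,3,0,0,0,1,0,0,0,0,0,0,1]

```text
clock: 18.0
eef_pos: [470.7, -219.2, 80.5]
tool_rot: [-3.14, 0.001, 0.017]
force: [-2.8, 3.0, 7.9]
width: 16.9
gripper_force: 59.0
```

```bash
python3 s.py|grep -E "torq|est"
```

```text
torque [ 0.455  0.579 -0.056]
knob est 0.23583298454033186 16.862572815094456 59.00295317173004
```

Emit:
carry_out:
  deltas: [0,0,3,0,0,0,1,0,0,0,0,0,0,1]

```text
clock: 18.25
eef_pos: [470.7, -219.2, 80.5]
tool_rot: [-3.14, 0.001, -0.035]
force: [-2.1, 2.7, 7.3]
width: 17.1
gripper_force: 59.0
```

```bash
python3 s.py|grep -E "torq|est"
```

```text
torque [ 0.503  0.6   -0.098]
knob est 0.28822195806864326 17.14698970611398 59.01824712753296
```

Emit:
carry_out:
  deltas: [0,0,3,0,0,0,1,0,0,0,0,0,0,1]

```text
clock: 18.5
eef_pos: [470.7, -219.2, 80.5]
tool_rot: [-3.14, 0.001, -0.087]
force: [-1.3, 2.8, 8.2]
width: 17.1
gripper_force: 59.0
```

```bash
python3 s.py|grep -E "torq|est"
```

```text
torque [ 0.543  0.635 -0.063]
knob est 0.3404998753020404 17.08744010230576 59.03811693191528
```

Emit:
carry_out:
  deltas: [0,0,3,0,0,0,1,0,0,0,0,0,0,1]

```text
clock: 18.75
eef_pos: [470.7, -219.2, 80.5]
tool_rot: [-3.14, 0.001, -0.138]
force: [-2.8, 2.0, 7.6]
width: 17.3
gripper_force: 59.0
```

```bash
python3 s.py|grep -E "torq|est"
```

```text
torque [0.481 0.673 0.209]
knob est 0.3913806499147915 17.320170352395866 59.045650362968445
```

Emit:
carry_out:
  deltas: [0,0,3,0,0,0,1,0,0,3,0,0,0,1,0,0,3,0,0,0,1,0,0,3,0,0,0,1,0,0,0,0,0,0,1]

```text
clock: 19.38
eef_pos: [470.8, -218.9, 80.5]
tool_rot: [-3.14, 0.001, -0.349]
force: [-3.1, 3.4, 8.0]
width: 17.2
gripper_force: 59.1
```

```bash
python3 s.py|grep -E "torq|est"
```

```text
torque [ 0.546  0.632 -0.106]
knob est 0.6022253022950673 17.15921772051028 59.09774959087372
```

Emit:
carry_out:
  deltas: [0,0,3,0,0,0,1,0,0,0,0,0,0,1]

```text
clock: 19.62
eef_pos: [470.8, -218.8, 80.5]
tool_rot: [-3.14, 0.001, -0.402]
force: [-2.7, 4.3, 8.6]
width: 17.5
gripper_force: 59.1
```

```bash
python3 s.py|grep -E "torq|est"
```

```text
torque [ 0.602  0.64  -0.337]
knob est 0.6550093245601937 17.506332362834804 59.12779748439789
```

Emit:
carry_out:
  deltas: [0,0,2,0,0,0,1,0,0,0,0,0,0,1,0,0,0,0,0,0,1]

```text
clock: 20.0
eef_pos: [470.8, -218.8, 80.5]
tool_rot: [-3.14, 0.001, -0.436]
force: [-3.3, 3.5, 8.0]
width: 17.2
gripper_force: 59.1
```

```bash
python3 s.py
```

```text
clock 20.0
eef_pos [ 470.773 -218.841   80.479]
tool_rot [-3.14e+00  1.00e-03 -4.36e-01]
force [-3.259  3.466  7.968]
torque [ 0.632  0.63  -0.036]
qpos [ 0.288  0.681  0.143  2.01  -0.205  0.466 -1.425]
knob est 0.6889622389607252 17.207984388852676 59.08673286437988
```

Emit:
carry_out:
  deltas: [0,0,0.3,0,0,0,1,0,0,0,0,0,0,1,0,0,0,0,0,0,1]

```text
clock: 20.38
eef_pos: [470.8, -218.9, 80.5]
tool_rot: [-3.14, 0.001, -0.441]
force: [-2.7, 3.5, 8.5]
width: 17.2
gripper_force: 59.1
```

```bash
python3 s.py|grep -E "torq|est"; python3 -c "
from cell import ctrl
print(ctrl.finish_job())"
```

```text
torque [ 0.586  0.632 -0.027]
knob est 0.6940339297582002 17.158683195560357 59.07841444015503
the job is handed in; nothing more can be done
None
```

I turned the crank clockwise to its end stop and left it there, then turned the knob to its third stop (about 0.69 rad, estimated from the tool angle) and handed the job in at about 20 s, still gripping the knob at about 59 N; no verdict was returned.

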